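# Fold the tea box's flap over and tuck it beneath its lip

### The job

Close the tea-sachet box: with a fingertip fold its raised green flap down over the box, then, keeping it down, push it by its thumb step so that its tongue slides fully home beneath the dark lip at the other side and stays shut when you let go. Only push and press: do not grasp or lift anything, leave the box standing where it is (a shift of a few millimetres does no harm), and do not disturb the things round it (striped mug, honey jar, salt shaker, spoon).

Things in the scene. Friction and masses are not known exactly. Their poses are not given: they have to be found in the camera images.
- tea_box: cream open box of tea sachets, loose but heavy (1.6 kg), 130 (x) x 120 (y) x 55 mm high. Origin: centre of its underside; z up; +x to the hinge side, -x to the lip side. A deck 40 mm deep covers the top on the hinge side. The dark lip, 92 mm wide, stands on the -x wall and overhangs inward from x = -65 to -45 mm, underside 64 mm and top 68 mm above the counter
- flap (a joint): angle of the green flap about its hinge, rad: 0 = shut, flat on the box (stop), 1.57 = upright; starts at 1.2 to 1.45. Springy hinge (0.10 N m/rad towards 1.35, friction 0.012 N m): let go untucked, it rises again; tucked, it rests up against the lip at about 0.05. Pressing it shut 46 mm from the hinge takes about 3 N
- strip (a joint): slide of the hinge strip that carries the flap, m: 0 = back, 0.022 = fully home (stop), growing towards the lip (box -x); starts at 0 to 0.003. It rubs with 3 N and stays where left. At 0 the shut tongue ends 8 mm short of the lip; at 0.022 it is 14 mm beneath it, with 4.5 mm of room above it if the flap is pressed down to 0
- flap_hinge (a point): middle of the flap's hinge axis, 57.5 mm above the counter, 58 mm from the box's centre on its +x when strip = 0; moves with the strip. Its axes turn with the flap: x from tongue to hinge, y along the hinge, z out of the outer face (up when shut). The flap is a 4 mm plate centred on this axis, 112 mm wide, its tongue 70 mm wide
- flap_edge (a point): middle of the tongue's front edge, at half its thickness, 95 mm from the hinge axis
- thumb_step (a point): foot of the upright side of the dark green thumb step, on the flap's outer face, 55 mm from the hinge axis. The step is a ridge 60 mm wide along the hinge, 9 mm proud, upright towards the hinge and sloping towards the tongue. A fingertip set on the face between hinge and step can fold the flap, hold it down and push the step
- lip_edge (a point): middle of the lower inner edge of the dark lip, 64 mm above the counter. Wall cabinets overhang the counter from about x = 0.68 m on, and a hood the cooker left of y = 0 from about x = 0.58 m on: stay low there
- mug: striped mug 95 mm tall, 84 mm wide, the one nearest the box (another like it stands far to the right), a bystander; origin at the centre of its underside
- honey_jar: honey jar 64 mm wide, 97 mm tall, a bystander; origin at the centre of its underside
- salt_shaker: grey and clear salt shaker 44 mm wide, 90 mm tall, a bystander; origin at the centre of its underside
- spoon: steel spoon 188 mm long, lying flat, a bystander; origin at the centre of its underside

How it is judged:
By the outcome, as a careful person would: the job done as asked, in the order asked, and still so for the second after the job is handed in, with the robot touching nothing.
It also fails if it takes over 38 s, if anything falls off the work surface, if the arm or the gripper's body presses on something with over 40 N, if the wrist force passes 120 N, or if a joint passes its speed limit or range.

### The arm

A 6-joint arm with a two-finger parallel gripper is mounted at the origin on a cart in front of the work surface, level with it; the furniture and walls round the work are solid. World frame = base frame: x ahead of the robot, y to its left, z up, the work surface at z = 0. Lengths are in mm, angles in rad, forces in N, time in s.
With the tool pointing down it reaches from about 350 to 800 mm from the base axis. Payload 7.3 kg.
Tool frame: the origin (TCP) lies at the very end of the fingers, on their centre line; the grasp point (between the pads) lies 19 mm behind it (bot.hold_point_z is the distance from the TCP to the grasp point, in mm); z points along the fingers, y is the direction in which the jaws open and shut (so a half turn about z gives the same grasp; the last joint's range is limited). The gripper opens to 85 mm and grips with 20 to 120 N. Pads are 22 mm wide; open, the fingers measure 114 mm over their backs; the gripper's body (76 mm by 85 mm) begins 54 mm behind the grasp point. The pads swing forward as they close: fully open they stand 13 mm farther back than shut.
Start: joints at [1.014, 0.342, 1.524, -0, 1.275, -0.146], TCP at [209.643, 481.346, 231.322] pointing down, gripper open.
Joint ranges: [-2.53, 2.53], [-0.77, 2.02], [0.04, 2.7], [-1, 4.14], [0.28, 2.66], [-3.11, 3.11]. Speed limits (rad/s): [2.57, 2.57, 3.14, 3.14, 3.14, 3.14].

### API

Orientations are given as a 3x3 rotation matrix whose columns are the frame's x, y, z axes.
In Python, from station import bot gives the robot as it stands.
- The arm moves only by the shell command python3 -m crank 'ROWS' [FORCE]. ROWS is JSON, a list of rows, each a list of 3 entries, a list of its own where there are three numbers: the gripper command: -1 is fully open, 1 is shut, values between are in proportion, then the shift along the tool's x, y, z in m, then the turn, a rotation vector about the tool's x, y, z in rad. A call has exactly 5 rows; each row is the pose to reach, as a shift and turn from the pose measured when the call began, along the tool's axes at that moment; what a row does not reach only later rows make up. A row lasts 1/10 s, in which the tool goes at most 50 mm and 8.59 degrees, less where a joint would pass 70% of its speed; a pose out of reach is approached as far as the arm can. A call with a gripper value outside its range is refused whole. The fingers move at their own pace and stop on an object; FORCE is the grip in N (left out, the last holds). Time passes only in rows, so rows that repeat a pose let the fingers close, or fill a call up. It gives the time, the measured TCP pose, the force and the opening at its end, in the units of the state.
- bot.read_state(): the state, without advancing time (a new reading comes with each control period).
- bot.get_image(name): name is "side" or "top" or "wrist"; returns a dict with "frame" (400x640x3 uint8, red, green, blue), "camera_matrix" (3x3 intrinsics, pixels), "k1" (the pictures are not rectified: a ray, as slopes to the right and down, at radius r is drawn at 1 + k1 r^2 times it, then the intrinsics apply), "origin" and "rotation" of the camera in the world. Camera axes: x right, y down, z forward; pixel columns grow to the right and rows downward; lengths in mm; the calibration is good to about 2 mm. A picture is of the moment at which its call begins. There is no depth.
- bot.sign_off(): hands the job in, once; it reports no verdict.
The state is a dict: "clock": time; "joint_positions": joint angles; "joint_vel": joint speeds; "tau": joint torques, N m; "tcp_pos": TCP position; "orientation": TCP orientation; "contact_force": force on the tool from outside, world axes, zero at the start; "wrist_torque": the same for the moment, N m; "grip_width": finger opening in mm.
Only numpy, scipy, OpenCV 4.12 (cv2) and the standard library are available. Lean on these libraries where they do the work, as an engineer would, in place of code of your own. Each camera call takes 0.05 s, during which the arm holds its last target.

## Working session

There is one attempt and no reset: what is moved stays moved. The work goes in short steps, Python scripts to look and compute and a shell command to move; the robot and the scene stay as the last step left them, time stands still between calls to the robot, and variables do not carry over. Pictures are saved under pics/ and viewed, and the job is handed in when it is done.

```bash
mkdir -p pics; ls; python3 - <<'E'
from station import bot
import cv2
s=bot.read_state()
print({k:(v if not hasattr(v,'round') or isinstance(v,float) else v.round(3).tolist()) for k,v in s.items()})
for n in ["side","top","wrist"]:
    d=bot.get_image(n); cv2.imwrite(f"pics/{n}0.png",d["frame"][:,:,::-1])
    print(n,d["camera_matrix"],d["k1"],d["origin"],d["rotation"])
E
```

```text
pics
{'clock': 0.0, 'joint_positions': [1.014, 0.343, 1.525, 0.0, 1.275, -0.146], 'joint_vel': [-0.002, -0.0, -0.001, -0.001, 0.002, -0.002], 'tau': [0.001, -43.369, -24.6, -0.0, 0.008, 0.0], 'tcp_pos': [209.395, 480.974, 230.613], 'orientation': [[-0.917, 0.399, -0.001], [0.399, 0.917, -0.001], [0.0, -0.002, -1.0]], 'contact_force': [-0.917, -0.578, -0.195], 'wrist_torque': [-0.004, -0.018, -0.015], 'grip_width': 85.35348084206778}
side [[420.76671125   0.         323.0456985 ]
 [  0.         420.76671125 201.04177559]
 [  0.           0.           1.        ]] -0.07652804492513401 [  651.73384134 -1056.11220996   610.35296327] [[ 0.9999916   0.00355435 -0.00204177]
 [ 0.00369395 -0.56550355  0.82473759]
 [ 0.00177678 -0.8247382  -0.56551192]]
top [[417.78742989   0.         326.20851202]
 [  0.         417.78742989 196.817032  ]
 [  0.           0.           1.        ]] -0.08582695207419105 [ 494.12148271 -277.3321304  1035.79055249] [[-0.00231108 -0.98741764  0.15811725]
 [-0.99973821 -0.00131785 -0.02284223]
 [ 0.0227632  -0.15812865 -0.9871561 ]]
wrist [[279.08167232   0.         325.78872417]
 [  0.         279.08167232 200.00637447]
 [  0.           0.           1.        ]] -0.01358326160177833 [147.28492671 511.04391684 372.78128482] [[ 0.40005782  0.88243039  0.24752846]
 [ 0.91648907 -0.38482613 -0.1093464 ]
 [-0.00123517  0.27060201 -0.96269051]]
```

View pics/side0.png

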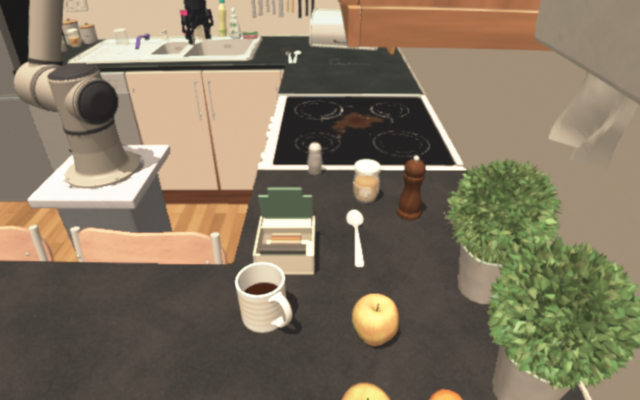

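View pics/top0.png

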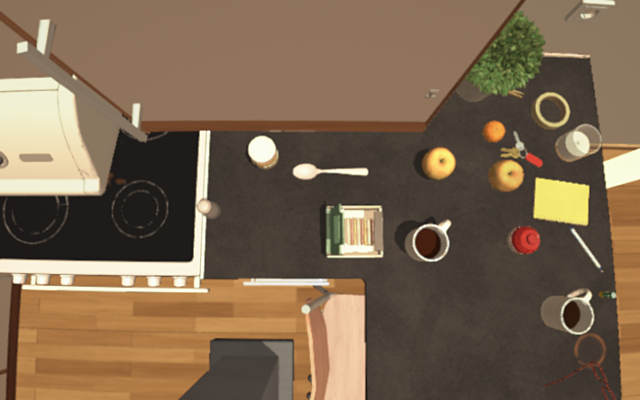

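View pics/wrist0.png

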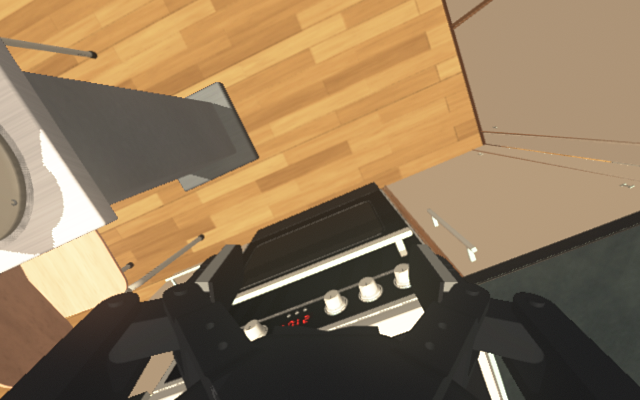

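```bash
python3 - <<'E'
import cv2
t=cv2.imread("pics/top0.png"); s=cv2.imread("pics/side0.png")
cv2.imwrite("pics/top0c.png",cv2.resize(t[190:270,310:400],None,fx=8,fy=7.5,interpolation=cv2.INTER_CUBIC)[:600])
cv2.imwrite("pics/side0c.png",cv2.resize(s[180:280,240:330],None,fx=6,fy=6,interpolation=cv2.INTER_CUBIC))
E
```

```text
(no output)
```

View pics/top0c.png

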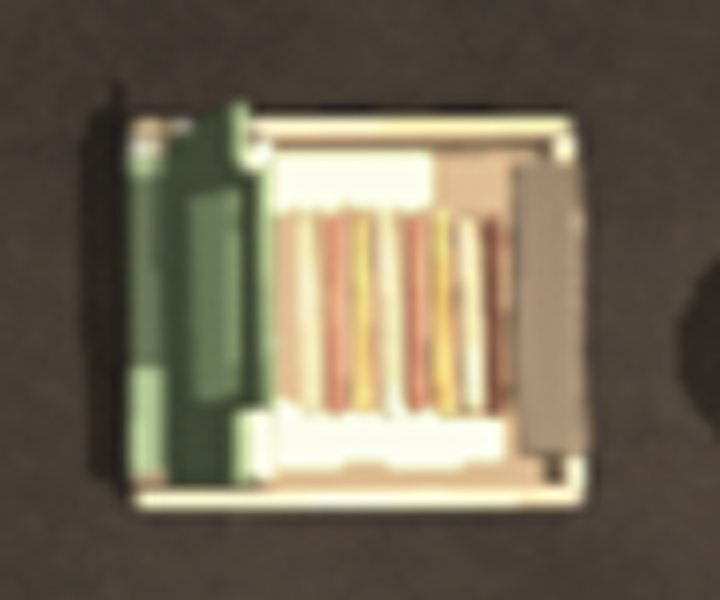

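View pics/side0c.png

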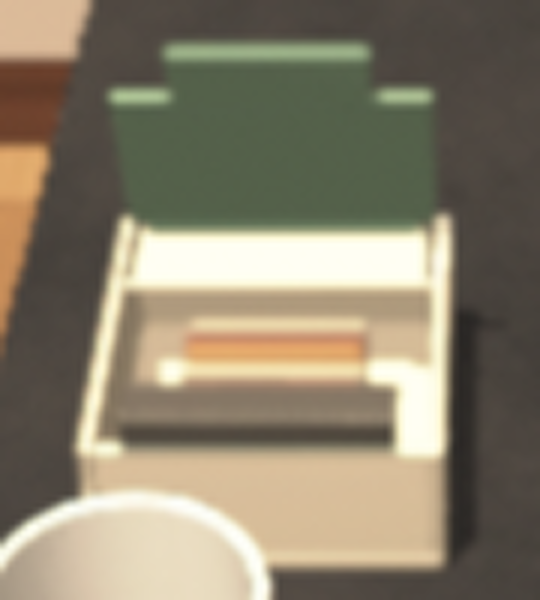

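```bash
cat > h.py <<'E'
import numpy as np, cv2
from station import bot
def ray(d,px):
    K=d["camera_matrix"];p=cv2.undistortPoints(np.array([[px]],float),K,np.array([d["k1"],0,0,0,0.]))  # approx sign-check: forward model matches opencv
    v=d["rotation"]@np.array([*p[0,0],1.]);return np.array(d["origin"]),v
def atz(d,px,z):
    o,v=ray(d,px);return o+v*(z-o[2])/v[2]
def proj(d,P):
    R=np.array(d["rotation"]);q=R.T@(np.asarray(P,float)-d["origin"]);q=q/q[2];r2=q[0]**2+q[1]**2
    f=1+d["k1"]*r2;K=d["camera_matrix"];return np.array([K[0,0]*q[0]*f+K[0,2],K[1,1]*q[1]*f+K[1,2]])
E
python3 - <<'E'
from h import *
np.set_printoptions(precision=1,suppress=True)
d=bot.get_image("top")
C=[(130,118),(577,118),(584,508),(133,508)]
P=[atz(d,(x/8+310-.4,y/7.5+190-.4),55) for x,y in C]
for p in P: print(p)
print([np.linalg.norm(P[i]-P[(i+1)%4]) for i in range(4)],np.mean(P,0))
L=[(512,160),(580,160),(588,455),(520,455)]
P=[atz(d,(x/8+310-.4,y/7.5+190-.4),68) for x,y in L]
for p in P: print(p)
print(np.mean(P,0))
s=bot.get_image("side")
for n,c in dict(tl=(125,218),tr=(445,218),fl=(80,450),fr=(447,455)).items(): print(n,atz(s,(c[0]/6+240-.4,c[1]/6+180-.4),55))
for n,c in dict(br=(445,565)).items(): print(n,atz(s,(c[0]/6+240-.4,c[1]/6+180-.4),0))
# objects
for n,px,z in [("mug",(427,241),95),("honey",(262,152),97),("salt",(206,207),90),("spoonL",(295,172),4),("spoonR",(367,172),4)]: print(n,atz(d,px,z))
# flap angle from tongue edge in side view
E
```

```text
[ 630.8 -299.1   55. ]
[ 630.9 -432.2   55. ]
[ 508.  -431.6   55. ]
[ 508.5 -299.7   55. ]
[np.float64(133.0892770505705), np.float64(122.81828902755079), np.float64(131.89885177205605), np.float64(122.25258859675115)] [ 569.5 -365.7   55. ]
[ 615.8 -410.7   68. ]
[ 615.8 -430.7   68. ]
[ 524.1 -431.1   68. ]
[ 524.2 -411.3   68. ]
[ 570. -421.   68.]
tl [ 510.8 -305.6   55. ]
tr [ 629.4 -304.8   55. ]
fl [ 512.1 -433.9   55. ]
fr [ 632.8 -435.4   55. ]
br [ 631.5 -430.     0. ]
mug [ 543.6 -527.6   95. ]
honey [ 749.4 -150.6   97. ]
salt [621.7 -24.3  90. ]
spoonL [ 722.7 -222.6    4. ]
spoonR [ 723.2 -404.8    4. ]
```

```bash
python3 - <<'E'
from h import *
np.set_printoptions(precision=1,suppress=True)
d=bot.get_image("top");s=bot.get_image("side")
def tri(a,b):
    o1,v1=ray(d,a);o2,v2=ray(s,b)
    A=np.c_[v1,-v2];t=np.linalg.lstsq(A,o2-o1,rcond=None)[0]
    p,q=o1+v1*t[0],o2+v2*t[1];return (p+q)/2,np.linalg.norm(p-q)
e,err=tri((265/8+310-.4,305/7.5+190-.4),(268/6+240-.4,52/6+180-.4));print(e,err)
# fit with y0,z0 hinge
print("theta",np.arctan2(e[2]-57.5,-(e[1]+308)),np.hypot(e[2]-57.5,e[1]+308))
for th in (1.15,1.2,1.25,1.3,1.35):
  P=[570,-308-95*np.cos(th),57.5+95*np.sin(th)];print(th,(proj(d,P)-[310-.4,190-.4])*[8,7.5],(proj(s,P)-[240-.4,180-.4])*6)
P=[570,-308,57.5];print((proj(s,P)-[240-.4,180-.4])*6)
E
```

```text
[ 567.5 -332.6  145.1] 6.125647166463506
theta 1.2969226806179146 90.95746829135352
1.15 [315.9 285.9] [263.1  78.2]
1.2 [300.1 285.4] [263.8  66.6]
1.25 [283.8 284.9] [264.7  55.4]
1.3 [267.1 284.5] [265.5  44.7]
1.35 [250.  284.2] [266.5  34.6]
[283.7 217.1]
```

```bash
python3 -m crank '[[1,[0.02,-0.04,0],[0,0,0]],[1,[0.04,-0.08,0],[0,0,0]],[1,[0.06,-0.12,0],[0,0,0]],[1,[0.07,-0.16,0],[0,0,0]],[1,[0.07,-0.2,0],[0,0,0]]]' 40
```

```text
clock: 0.85
tcp_pos: [64.1, 324.6, 231.1]
orientation: [[-0.917, 0.398, -0.0], [0.398, 0.917, -0.0], [0.0, -0.0, -1.0]]
contact_force: [0.3, 0.3, -0.2]
grip_width: 12.1
```

```bash
python3 -m crank '[[1,[-0.045,-0.01,0],[0,0,0.12]],[1,[-0.095,-0.018,0],[0,0,0.24]],[1,[-0.145,-0.027,0],[0,0,0.36]],[1,[-0.195,-0.036,0],[0,0,0.48]],[1,[-0.245,-0.045,0],[0,0,0.6]]]'
```

```text
clock: 1.35
tcp_pos: [269.8, 186.0, 231.5]
orientation: [[-0.528, 0.849, 0.001], [0.849, 0.528, 0.001], [0.0, 0.001, -1.0]]
contact_force: [0.8, 1.4, 0.4]
grip_width: 0.0
```

```bash
python3 -m crank '[[1,[-0.05,0,0],[0,0,0.12]],[1,[-0.1,0,0],[0,0,0.24]],[1,[-0.15,0,0],[0,0,0.36]],[1,[-0.2,0,0],[0,0,0.48]],[1,[-0.247,0,0],[0,0,0.556]]]'
```

```text
clock: 1.85
tcp_pos: [401.0, -25.9, 231.7]
orientation: [[0.005, 1.0, 0.002], [1.0, -0.005, 0.001], [0.001, 0.002, -1.0]]
contact_force: [0.2, 1.4, 0.4]
grip_width: -0.0
```

```bash
python3 -m crank '[[1,[-0.04,0.03,0],[0,0,0]],[1,[-0.08,0.06,0],[0,0,0]],[1,[-0.12,0.095,0.01],[0,0,0]],[1,[-0.16,0.13,0.02],[0,0,0]],[1,[-0.2,0.16,0.03],[0,0,0]]]'
python3 -m crank '[[1,[-0.02,0.01,0.04],[0,0,0]],[1,[-0.03,0.01,0.07],[0,0,0]],[1,[-0.03,0.01,0.1],[0,0,0]],[1,[-0.03,0.01,0.1],[0,0,0]],[1,[-0.03,0.01,0.1],[0,0,0]]]'
python3 - <<'E'
from h import *
for n in ("top","side","wrist"): cv2.imwrite(f"pics/{n}1.png",bot.get_image(n)["frame"][:,:,::-1])
a=cv2.imread("pics/top1.png")[170:290,270:430];b=cv2.imread("pics/side1.png")[110:290,220:350]
w=cv2.imread("pics/wrist1.png")
cv2.imwrite("pics/c1.png",np.vstack([np.hstack([cv2.resize(a,(480,360),interpolation=2),cv2.resize(b,(260,360),interpolation=2)]),cv2.resize(w,(740,240))[:240]]) )
print(bot.read_state()["contact_force"])
E
```

```text
clock: 2.35
tcp_pos: [554.6, -219.5, 203.6]
orientation: [[0.005, 1.0, 0.002], [1.0, -0.005, 0.001], [0.001, 0.002, -1.0]]
contact_force: [-0.1, 0.6, 0.9]
grip_width: -0.5
clock: 2.85
tcp_pos: [564.7, -249.4, 104.0]
orientation: [[0.005, 1.0, 0.002], [1.0, -0.005, 0.001], [0.001, 0.002, -1.0]]
contact_force: [0.8, 1.2, 0.7]
grip_width: 0.1
[-0.75188366 -0.13999342  1.08095081]
```

View pics/c1.png

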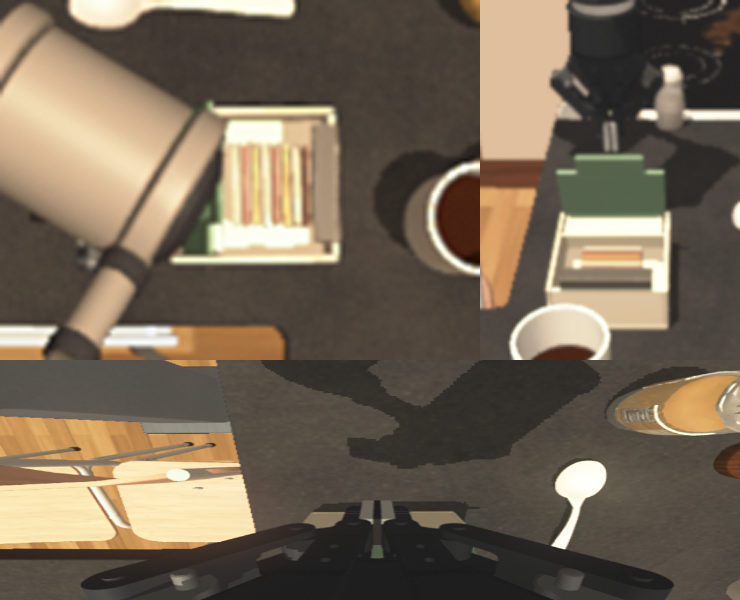

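View pics/wrist1.png

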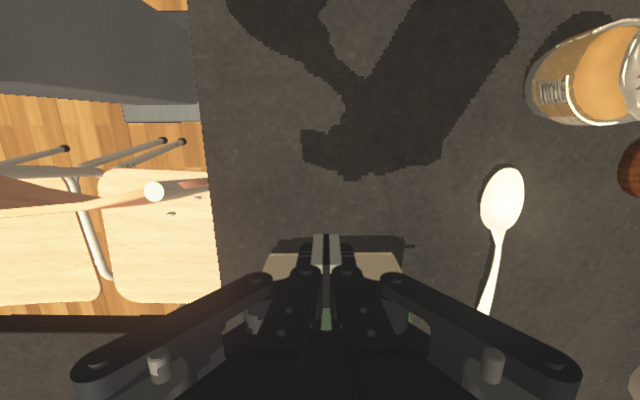

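```bash
python3 -m crank '[[1,[-0.01,0.005,0.014],[0,0,0]],[1,[-0.025,0.005,0.014],[0,0,0]],[1,[-0.041,0.005,0.014],[0,0,0]],[1,[-0.041,0.005,0.014],[0,0,0]],[1,[-0.041,0.005,0.014],[0,0,0]]]'
python3 -m crank '[[1,[-0.006,0,0.002],[0,0,0]],[1,[-0.012,0,0.002],[0,0,0]],[1,[-0.017,0,0.002],[0,0,0]],[1,[-0.021,0,0.001],[0,0,0]],[1,[-0.026,0,0],[0,0,0]]]'
cat > look.py <<'E'
import sys
from h import *
k=sys.argv[1]
t=bot.get_image("top")["frame"][:,:,::-1];s=bot.get_image("side")["frame"][:,:,::-1]
a=t[185:275,315:405];b=s[150:290,230:340]
cv2.imwrite(f"pics/c{k}.png",np.hstack([cv2.resize(a,(380,560),fx=0,fy=0,interpolation=2)[:, :] if 0 else np.pad(cv2.resize(a,(360,360),interpolation=2),((0,190),(0,0),(0,0))),cv2.resize(b,(432,550),interpolation=2)]))
st=bot.read_state();print(st["clock"],st["tcp_pos"].round(1) if hasattr(st["tcp_pos"],"round") else st["tcp_pos"],np.round(st["contact_force"],1))
E
python3 look.py 2
```

```text
clock: 3.5
tcp_pos: [570.4, -291.7, 92.0]
orientation: [[0.006, 1.0, 0.006], [1.0, -0.006, -0.001], [-0.001, 0.006, -1.0]]
contact_force: [-0.1, -0.1, 0.0]
grip_width: 0.3
clock: 4.0
tcp_pos: [570.2, -317.8, 92.0]
orientation: [[0.006, 1.0, 0.005], [1.0, -0.006, -0.001], [-0.001, 0.005, -1.0]]
contact_force: [-0.3, 1.3, -0.6]
grip_width: 0.3
4.1 [ 570.3 -318.5   92.2] [0.3 0.6 0. ]
```

View pics/c2.png

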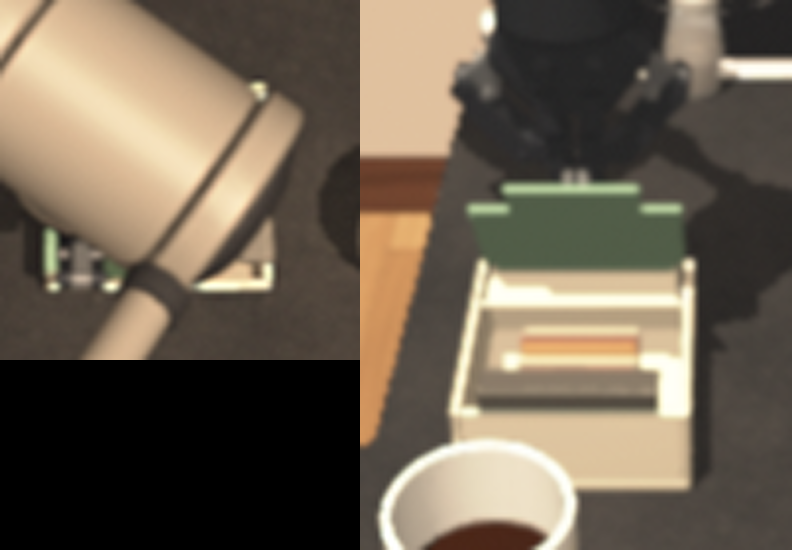

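```bash
cat >> h.py <<'E'
def theta(row,strip=0):
    s=bot.get_image("side")
    from scipy.optimize import brentq
    g=lambda th:proj(s,[570,-308-strip-95*np.cos(th),57.5+95*np.sin(th)])[1]+.4-row
    return brentq(g,-.1,1.5)
E
python3 -c "
from h import *
print(theta(198.1),theta(198.1,5))"
```

```text
1.0276722893447374 1.060358578666312
```

```bash
python3 -m crank '[[1,[-0.005,0,0.001],[0,0,0]],[1,[-0.009,0,0.002],[0,0,0]],[1,[-0.013,0,0.004],[0,0,0]],[1,[-0.017,0,0.007],[0,0,0]],[1,[-0.020,0,0.010],[0,0,0]]]'
python3 look.py 3
```

```text
clock: 4.7
tcp_pos: [570.2, -338.1, 81.8]
orientation: [[0.006, 1.0, 0.006], [1.0, -0.006, -0.001], [-0.001, 0.006, -1.0]]
contact_force: [0.2, 2.6, 0.6]
grip_width: 0.2
4.8 [ 570.2 -338.4   81.6] [0.1 1.9 0.2]
```

View pics/c3.png

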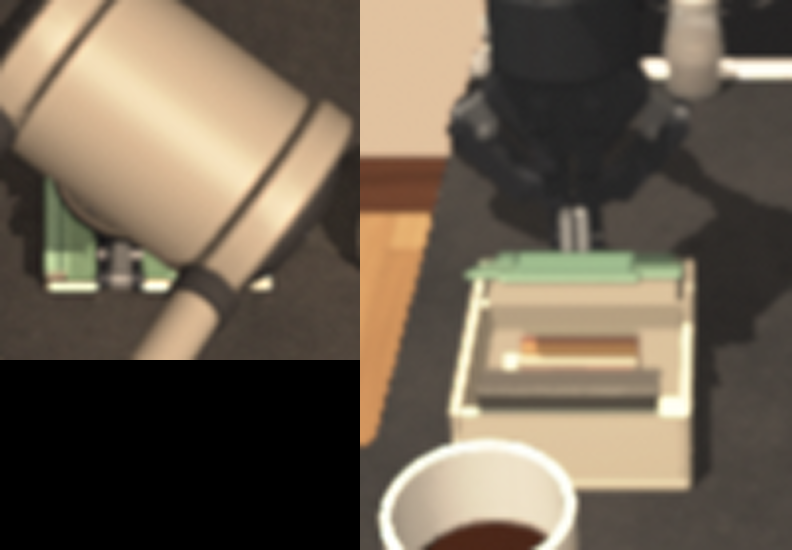

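```bash
python3 -c "
from h import *
for s in (0,3,6): print([round(theta(150+r/3.929,s),2) for r in (268,273,277,281)])
s=bot.get_image('side')['frame'][:,:,::-1]
cv2.imwrite('pics/s3.png',cv2.resize(s[195:260,250:330],None,fx=9,fy=9,interpolation=2))"
```

```text
[0.59, 0.57, 0.55, 0.52]
[0.61, 0.59, 0.56, 0.54]
[0.63, 0.61, 0.58, 0.56]
```

View pics/s3.png

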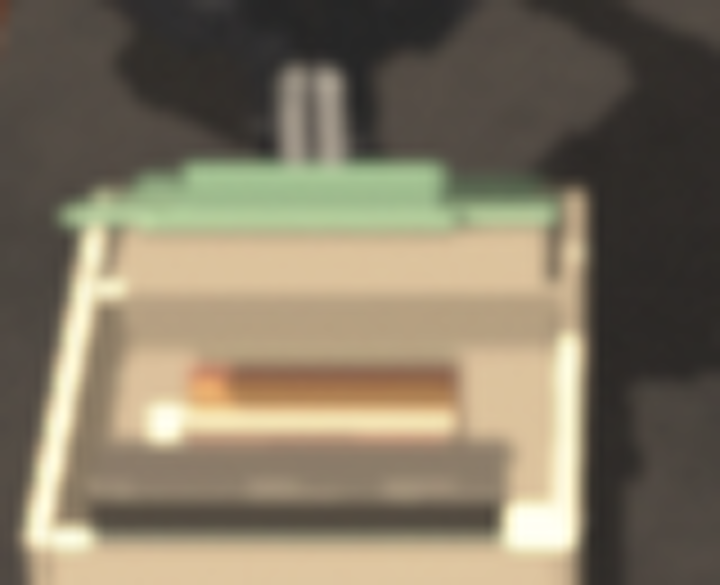

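```bash
python3 -c "
from h import *
s=bot.get_image('top')['frame'][:,:,::-1]
a=cv2.resize(s[200:265,318:365],None,fx=8,fy=8,interpolation=2)
b=cv2.resize(cv2.imread('pics/top0.png')[200:265,318:365],None,fx=8,fy=8,interpolation=2)
cv2.imwrite('pics/t3.png',np.hstack([a,b]))
print(proj(bot.get_image('top'),[530,-308,57.5]),proj(bot.get_image('top'),[530,-301,57.5]))"
```

```text
[329.77443166 248.02692351] [326.77077163 248.03168987]
```

View pics/t3.png

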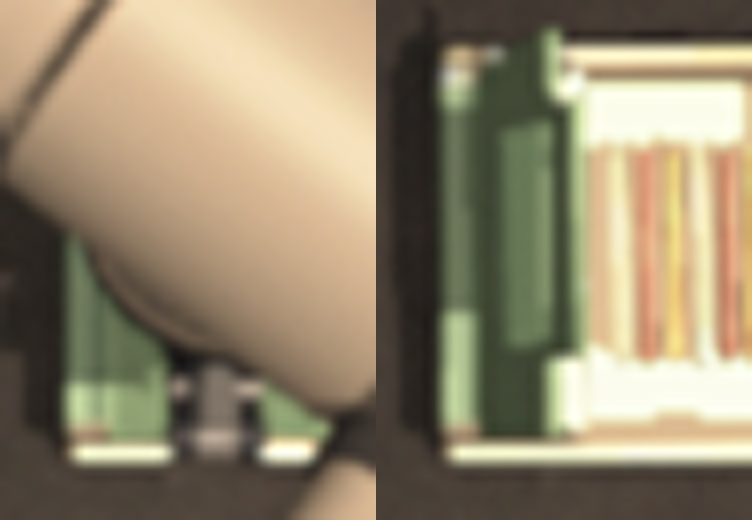

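```bash
python3 -m crank '[[1,[-0.004,0,0.004],[0,0,0]],[1,[-0.0075,0,0.009],[0,0,0]],[1,[-0.0105,0,0.014],[0,0,0]],[1,[-0.012,0,0.018],[0,0,0]],[1,[-0.0125,0,0.020],[0,0,0]]]'
python3 look.py 4
```

```text
clock: 6.1
tcp_pos: [570.2, -350.7, 61.6]
orientation: [[0.007, 1.0, 0.006], [1.0, -0.007, -0.001], [-0.001, 0.006, -1.0]]
contact_force: [-0.1, 1.8, 2.1]
grip_width: 0.1
6.2 [ 570.2 -350.6   61.8] [-0.7  1.   2.2]
```

View pics/c4.png

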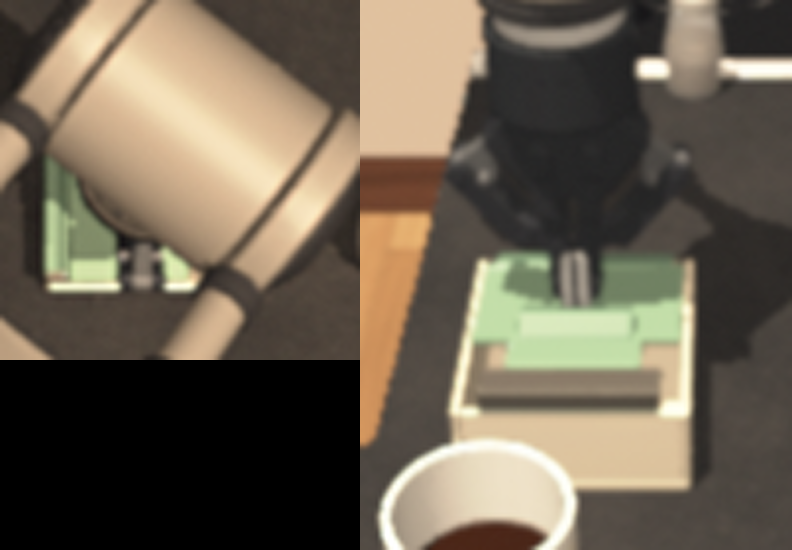

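```bash
python3 -m crank '[[1,[0,0,0.001],[0,0,0]],[1,[0,0,0.002],[0,0,0]],[1,[0,0,0.003],[0,0,0]],[1,[0,0,0.003],[0,0,0]],[1,[0,0,0.003],[0,0,0]]]'
python3 look.py 5;python3 -c "
from h import *
s=bot.get_image('side')['frame'][:,:,::-1]
cv2.imwrite('pics/s5.png',cv2.resize(s[205:270,250:330],None,fx=9,fy=9,interpolation=2))"
```

```text
clock: 6.7
tcp_pos: [570.3, -350.7, 59.4]
orientation: [[0.006, 1.0, 0.006], [1.0, -0.006, -0.002], [-0.002, 0.006, -1.0]]
contact_force: [-0.9, 1.9, 5.5]
grip_width: 0.4
6.8 [ 570.3 -350.8   59.4] [-0.4  2.5  5.7]
```

View pics/s5.png

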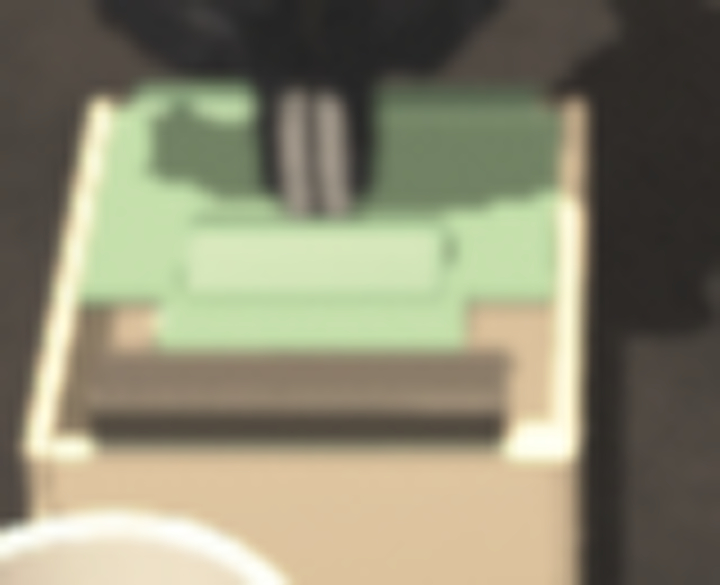

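```bash
python3 -m crank '[[1,[-0.002,0,0.001],[0,0,0]],[1,[-0.004,0,0.001],[0,0,0]],[1,[-0.006,0,0.001],[0,0,0]],[1,[-0.008,0,0.001],[0,0,0]],[1,[-0.008,0,0.001],[0,0,0]]]'
python3 look.py 6;python3 -c "
from h import *
s=bot.get_image('side')['frame'][:,:,::-1]
cv2.imwrite('pics/s6.png',cv2.resize(s[205:270,250:330],None,fx=9,fy=9,interpolation=2))"
```

```text
clock: 7.35
tcp_pos: [570.4, -359.0, 59.3]
orientation: [[0.006, 1.0, 0.007], [1.0, -0.006, -0.002], [-0.002, 0.007, -1.0]]
contact_force: [-2.1, 1.5, 6.9]
grip_width: 0.2
7.45 [ 570.3 -359.    59.3] [-1.3  1.5  6.6]
```

View pics/s6.png

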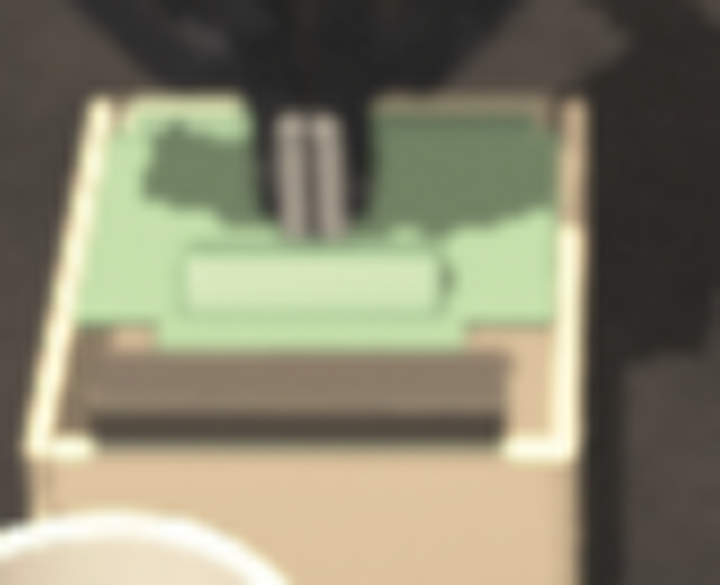

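```bash
python3 -m crank '[[1,[-0.002,0,0.001],[0,0,0]],[1,[-0.004,0,0.001],[0,0,0]],[1,[-0.006,0,0.001],[0,0,0]],[1,[-0.008,0,0.001],[0,0,0]],[1,[-0.009,0,0.001],[0,0,0]]]'
python3 look.py 7;python3 -c "
from h import *
s=bot.get_image('side')['frame'][:,:,::-1]
cv2.imwrite('pics/s7.png',cv2.resize(s[205:270,250:330],None,fx=9,fy=9,interpolation=2))"
```

```text
clock: 8.0
tcp_pos: [570.4, -368.1, 59.2]
orientation: [[0.006, 1.0, 0.007], [1.0, -0.006, -0.003], [-0.003, 0.007, -1.0]]
contact_force: [-2.8, 2.8, 8.4]
grip_width: 0.1
8.1 [ 570.4 -368.2   59.2] [-1.7  2.2  8.4]
```

View pics/s7.png

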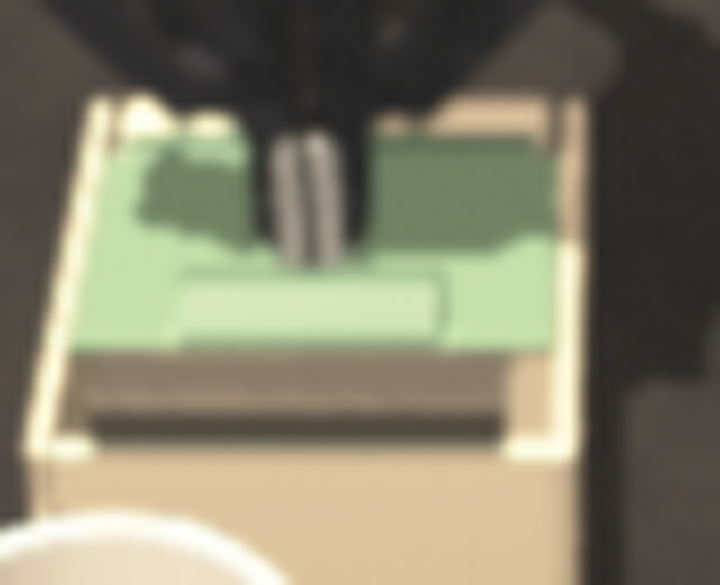

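```bash
python3 -m crank '[[1,[-0.001,0,0.0005],[0,0,0]],[1,[-0.002,0,0.0005],[0,0,0]],[1,[-0.003,0,0.0005],[0,0,0]],[1,[-0.004,0,0.0005],[0,0,0]],[1,[-0.004,0,0.0005],[0,0,0]]]'
python3 -m crank '[[1,[-0.0005,0,0.0005],[0,0,0]],[1,[-0.001,0,0.0005],[0,0,0]],[1,[-0.0015,0,0.0005],[0,0,0]],[1,[-0.002,0,0.0005],[0,0,0]],[1,[-0.002,0,0.0005],[0,0,0]]]'
python3 look.py 8;python3 -c "
from h import *
s=bot.get_image('side')['frame'][:,:,::-1]
cv2.imwrite('pics/s8.png',cv2.resize(s[205:270,250:330],None,fx=9,fy=9,interpolation=2))"
```

```text
clock: 8.65
tcp_pos: [570.6, -371.6, 59.3]
orientation: [[0.006, 1.0, 0.008], [1.0, -0.006, -0.002], [-0.002, 0.008, -1.0]]
contact_force: [-2.4, 3.9, 6.5]
grip_width: 0.2
clock: 9.15
tcp_pos: [570.8, -372.9, 59.3]
orientation: [[0.006, 1.0, 0.008], [1.0, -0.006, -0.001], [-0.001, 0.008, -1.0]]
contact_force: [-1.0, 4.7, 6.6]
grip_width: -0.2
9.25 [ 570.8 -372.9   59.3] [-0.9  4.2  6.3]
```

View pics/s8.png

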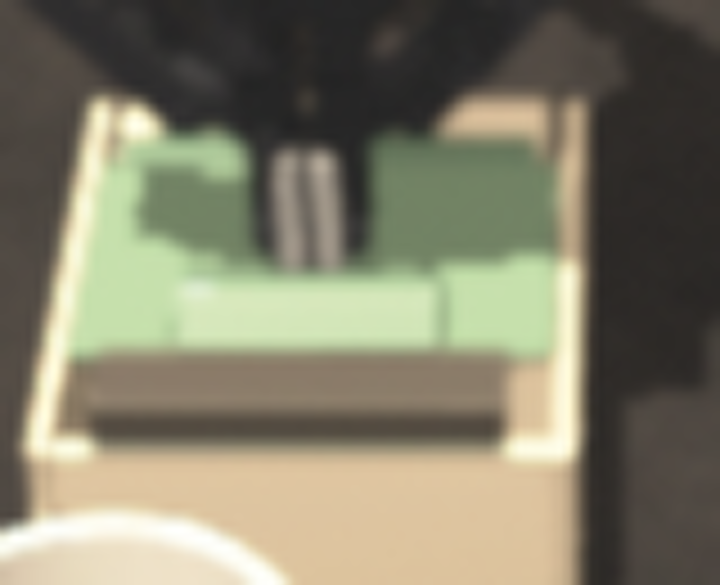

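```bash
python3 -c "
from h import *
s=bot.get_image('side')
for k in (0,8,16,18,20,22):
  print(k,((proj(s,[570,-363-k,68.5])-[249.6,204.6])*9).round(0),((proj(s,[545,-308-k-4,59.5])-[249.6,204.6])*9).round(0))"
```

```text
0 [316. 203.] [232. 103.]
8 [313. 225.] [229. 123.]
16 [310. 246.] [226. 143.]
18 [310. 252.] [225. 148.]
20 [309. 257.] [224. 153.]
22 [308. 263.] [223. 158.]
```

```bash
python3 -m crank '[[1,[-0.001,0,0.0005],[0,0,0]],[1,[-0.002,0,0.0005],[0,0,0]],[1,[-0.003,0,0.0005],[0,0,0]],[1,[-0.003,0,0.0005],[0,0,0]],[1,[-0.003,0,0.0005],[0,0,0]]]'
python3 look.py 9;python3 -c "
from h import *
s=bot.get_image('side')['frame'][:,:,::-1]
cv2.imwrite('pics/s9.png',cv2.resize(s[205:270,250:330],None,fx=9,fy=9,interpolation=2))"
```

```text
clock: 9.85
tcp_pos: [571.0, -375.4, 59.3]
orientation: [[0.006, 1.0, 0.008], [1.0, -0.006, -0.001], [-0.001, 0.008, -1.0]]
contact_force: [-0.5, 2.9, 5.8]
grip_width: -0.4
9.95 [ 571.  -375.4   59.3] [-0.6  3.2  5.7]
```

View pics/s9.png

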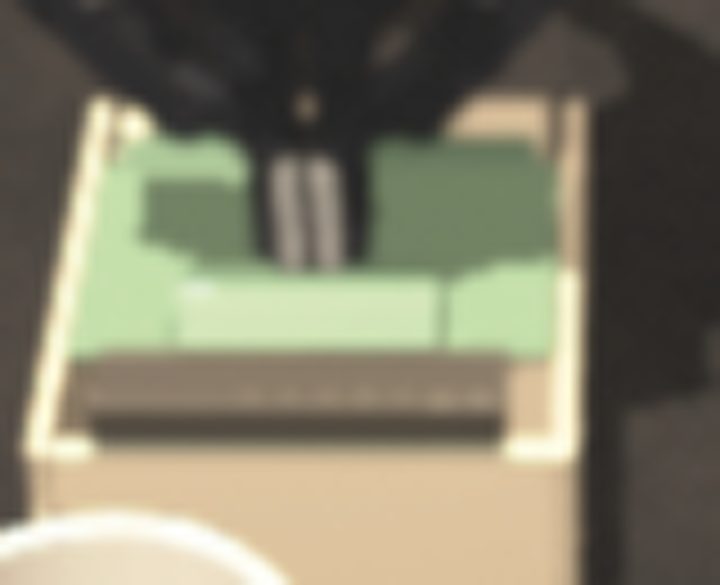

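```bash
python3 -m crank '[[1,[-0.001,0,0.0005],[0,0,0]],[1,[-0.002,0,0.0005],[0,0,0]],[1,[-0.003,0,0.0005],[0,0,0]],[1,[-0.003,0,0.0005],[0,0,0]],[1,[-0.003,0,0.0005],[0,0,0]]]'
python3 look.py 10;python3 -c "
from h import *
s=bot.get_image('side')['frame'][:,:,::-1]
cv2.imwrite('pics/s10.png',cv2.resize(s[205:270,250:330],None,fx=9,fy=9,interpolation=2))"
```

```text
clock: 10.5
tcp_pos: [571.2, -376.3, 59.1]
orientation: [[0.005, 1.0, 0.008], [1.0, -0.005, 0.002], [0.002, 0.008, -1.0]]
contact_force: [-1.3, 8.6, 7.4]
grip_width: -0.1
10.6 [ 571.2 -376.3   59.1] [-0.1  7.8  6.9]
```

View pics/s10.png

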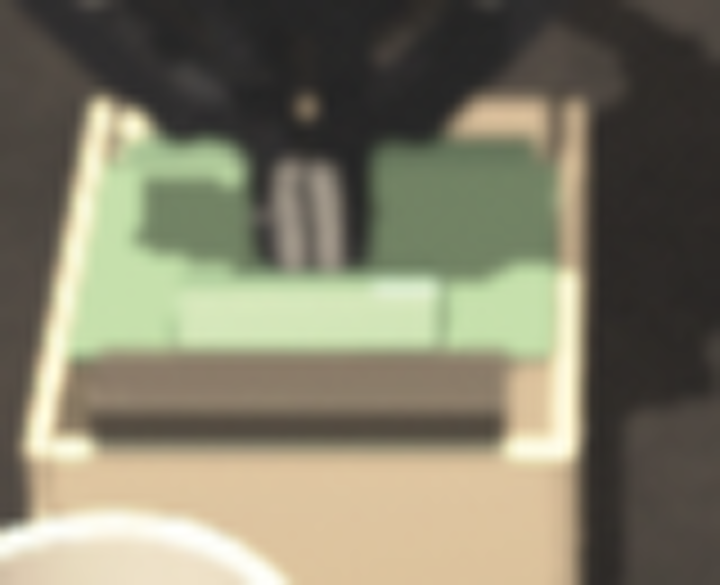

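```bash
python3 -m crank '[[1,[-0.001,0,0.0005],[0,0,0]],[1,[-0.002,0,0.0005],[0,0,0]],[1,[-0.0025,0,0.0005],[0,0,0]],[1,[-0.0025,0,0.0005],[0,0,0]],[1,[-0.0025,0,0.0005],[0,0,0]]]'
```

```text
clock: 11.15
tcp_pos: [571.2, -376.3, 59.0]
orientation: [[0.005, 1.0, 0.007], [1.0, -0.005, 0.006], [0.006, 0.007, -1.0]]
contact_force: [-2.0, 9.5, 9.3]
grip_width: -0.0
```

```bash
python3 -m crank '[[1,[0,0,-0.001],[0,0,0]],[1,[0.0005,0,-0.004],[0,0,0]],[1,[0.002,0,-0.012],[0,0,0]],[1,[0.004,0,-0.03],[0,0,0]],[1,[0.005,0,-0.05],[0,0,0]]]'
python3 look.py 11;python3 -c "
from h import *
s=bot.get_image('side')['frame'][:,:,::-1]
cv2.imwrite('pics/s11.png',cv2.resize(s[205:270,250:330],None,fx=9,fy=9,interpolation=2))"
```

```text
clock: 11.65
tcp_pos: [570.5, -371.7, 109.1]
orientation: [[0.005, 1.0, 0.006], [1.0, -0.005, 0.006], [0.006, 0.006, -1.0]]
contact_force: [-0.3, -0.0, -0.1]
grip_width: 0.1
11.75 [ 572.2 -373.   112.5] [ 0.3 -0.2  0.2]
```

View pics/s11.png

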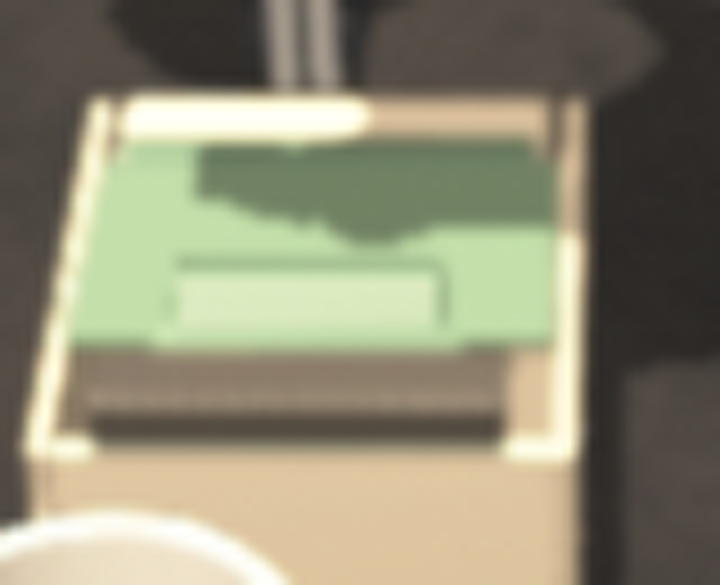

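```bash
python3 -m crank '[[1,[0.01,-0.01,-0.03],[0,0,0]],[1,[0.04,-0.03,-0.06],[0,0,0]],[1,[0.075,-0.055,-0.08],[0,0,0]],[1,[0.11,-0.08,-0.09],[0,0,0]],[1,[0.15,-0.1,-0.09],[0,0,0]]]'
python3 -m crank '[[1,[0.04,-0.02,0],[0,0,0]],[1,[0.08,-0.04,0],[0,0,0]],[1,[0.12,-0.06,0],[0,0,0]],[1,[0.16,-0.08,0],[0,0,0]],[1,[0.2,-0.1,0],[0,0,0]]]'
python3 look.py 12;python3 -c "
from h import *
np.set_printoptions(precision=1,suppress=True)
d=bot.get_image('top');t=d['frame'][:,:,::-1]
a=cv2.resize(t[190:270,310:400],None,fx=8,fy=7.5,interpolation=cv2.INTER_CUBIC)
cv2.imwrite('pics/t12.png',a);cv2.imwrite('pics/tf12.png',t);cv2.imwrite('pics/sf12.png',bot.get_image('side')['frame'][:,:,::-1])
f=lambda P:(proj(d,P)-[309.6,189.6])*[8,7.5]
for s in (18,20,22): print(s,'hinge',f([570,-308-s,59.5])[0],'step foot',f([570,-363-s,62.5])[0])"
```

```text
clock: 12.3
tcp_pos: [470.3, -221.9, 200.6]
orientation: [[0.006, 1.0, 0.011], [1.0, -0.006, 0.002], [0.002, 0.011, -1.0]]
contact_force: [0.7, 0.9, 0.5]
grip_width: 0.1
clock: 12.8
tcp_pos: [370.0, -20.0, 199.1]
orientation: [[0.007, 1.0, 0.01], [1.0, -0.007, 0.002], [0.002, 0.01, -1.0]]
contact_force: [1.2, 0.2, -0.2]
grip_width: -0.3
12.9 [368.2 -17.7 199. ] [ 0.9  0.4 -0.2]
18 hinge 222.6464856135285 step foot 411.231116593754
20 hinge 229.47785623379696 step foot 418.05444486340093
22 hinge 236.308379905538 step foot 424.8765184082613
```

View pics/t12.png

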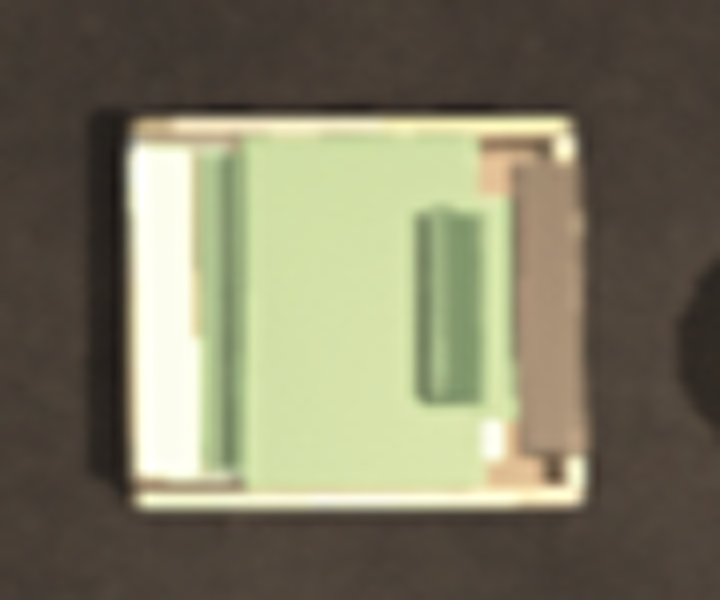

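View pics/tf12.png

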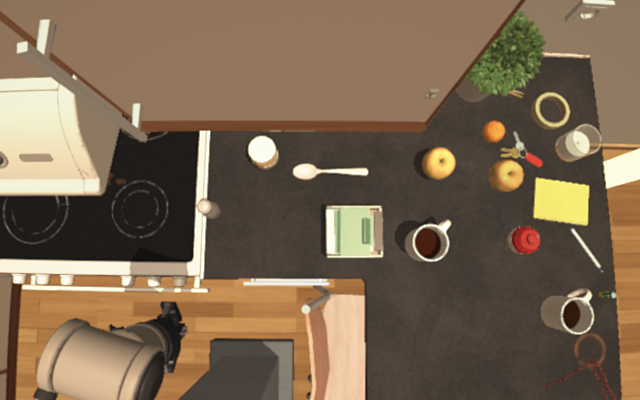

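View pics/sf12.png

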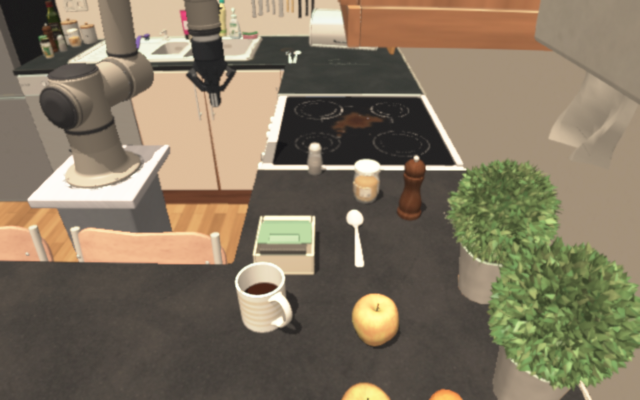

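```bash
python3 -c "
import cv2,numpy as np
np.set_printoptions(linewidth=200)
for n in ('top0','tf12'):
  a=cv2.imread(f'pics/{n}.png').astype(int)
  for r in (242,245,248): print(n,r,'G-R',(a[r,322:346,1]-a[r,322:346,2]))
  print('R',a[245,322:346,2]);print('B',a[245,322:346,0])
  print('lip',a[230,368:386,1], a[256,322:330,1],a[256,378:386,1])
"
python3 -c "
from h import *
d=bot.get_image('top')
for y in (-301,-299,-303,-308): print(y,proj(d,[530,y,55]))"
```

```text
top0 242 G-R [ -5  -6  -7   2  13  18  19  18  17  10   9  10  14  17  17  16  14  13   9   9  13  14  -3 -25]
top0 245 G-R [-6 -5 -6  1 13 18 19 17 15 10  8  8  9  8  8  7  8 12 14  9  2 -1  0  1]
top0 248 G-R [-5 -6 -7  2 13 18 19 18 15 10  9  9  9  8  8  8  9 14 17  5  0 -1 -1  0]
R [ 44  41  38  57 120 176 181 161 110  68  61  64  64  63  63  62  75 128 184 224 246 241 240 252]
B [ 33  31  28  45  99 144 149 132  90  55  49  52  53  52  52  50  60 102 154 192 218 209 211 237]
lip [220 224 146  89 132 144 122 142 145 141 142 141 144 150 131  80  62  68] [ 62  61  54  52 100 184 243 249] [238 238 238 226 174  95  64  68]
tf12 242 G-R [ -4  -5  -6 -10 -15  -4   0   1   1   1   0   0   1  15  19  17  15  20  21  15  13  14  13  14]
tf12 245 G-R [ -6  -6  -5 -10 -15  -4   0   1   1   1   0   0   1  16  20  16  15  20  19  15  13  13  13  14]
tf12 248 G-R [ -4  -6  -5  -9 -13  -4   0   1   1   1   0   0   2  17  19  16  15  20  19  15  12  13  14  13]
R [ 43  41  37  73 170 249 255 253 252 252 253 254 249 205 176 155 119 138 176 213 213 211 211 211]
B [ 33  31  29  50 123 212 244 241 239 239 240 240 227 167 143 127  98 114 142 171 171 168 169 169]
lip [151 164 199 228 229 194 138 143 146 145 144 144 147 150 130  80  65  70] [ 64  61  56  54 101 186 247 249] [240 240 241 231 179  97  66  70]
-301 [326.74497816 248.07115532]
-299 [325.88877665 248.07243116]
-303 [327.60109834 248.0698425 ]
-308 [329.74103082 248.06639882]
```

```bash
python3 -c "
from station import bot
print(bot.sign_off())"
```

```text
the job is handed in; nothing more can be done
None
```

The tea box is closed and handed in at about 13 s of the 38 s allowed. I folded the flap down with the closed fingertips and pressed it shut with about 6 N. Keeping it down, I slid it towards the lip, then lifted off and backed the arm away.

- **Sliding home:** For most of the travel, friction under the fingertip carried the strip. The fingertip reached the thumb step only at the end and pushed there with 9.5 N, and nothing moved. The strip had been sliding at only 2–3 N, so I take this as the end stop.
- **Travel from the pictures:** The strip moved about 20.4 mm from where it started (0 to 3 mm), give or take about 1 mm. That fits 22 mm, but the pictures alone cannot confirm the last millimetre.
- **After letting go:** The flap rose only slightly and stayed shut with its tongue under the lip. It was still that way in the last pictures, more than a second after release.
- **Surroundings:** The box outline had not moved. The mug, jar, shaker and spoon looked undisturbed in the last side and top pictures. The force reading on the tool was about 1 N or less, its usual noise.

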